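# Set up the still life on its risers

## Robot

A 6-joint arm with a two-finger parallel gripper is mounted at the origin on the work surface. World frame = base frame: x ahead of the robot, y to its left, z up, the work surface at z = 0. Lengths are in mm, angles in degrees, forces in N, time in s.
With the tool pointing down it reaches from about 350 to 850 mm from the base axis. Payload 8.1 kg.
Tool frame: the origin (TCP) lies at the very end of the fingers, on their centre line; the grasp point (between the pads) lies 19 mm behind it; z points along the fingers, y is the line along which they close (so a half turn about z gives the same grasp; the last joint's range is limited). The gripper opens to 85 mm and grips with 20 to 120 N. Pads are 22 mm wide; open, the fingers measure 114 mm over their backs; the gripper's body (76 mm by 85 mm) begins 54 mm behind the grasp point. The pads swing forward as they close: fully open they stand 13 mm farther back than shut.
Start: joints at [66.612, 7.471, 85.268, -0, 87.261, -4.893], TCP at [190.312, 569.022, 231.292] pointing down, gripper open.
Joint ranges: [-169.43, 169.43], [-51.17, 129.36], [1.28, 143.12], [-76.62, 256.62], [0, 156.53], [-152.29, 152.29]. Speed limits (degrees/s): [136.94, 136.94, 159.86, 180, 180, 180].

## Interface

Orientations are given as [roll, pitch, yaw] about the fixed x, y, z axes, in that order (R = Rz(yaw) Ry(pitch) Rx(roll)).
In Python, from bench import * gives the robot as it stands.
- The arm moves only by the tool play_rows, never from a script. Its argument "increments" is a list of rows, each a list of 3 entries, a list of its own where there are three numbers: the gripper's target within -1 to 1 (fully open at 1, half-way at 0, shut at -1), then the shift along the tool's x, y, z in mm, then the turn about the tool's z in rad. A call has 1 to 12 rows; each row shifts and turns the commanded pose from where the row before left it, along the tool's axes as they then stand; what a row does not reach is not made up. A row lasts 1/12 s, in which the tool goes at most 41.7 mm and 7.16 degrees, less where a joint would pass 70% of its speed; a pose out of reach is approached as far as the arm can. A call is refused whole if a number of a shift passes 41.7 or a number of a turn 0.125, either way. A call with a gripper value outside its range is refused whole. The fingers move at their own pace and stop on an object; "force" is the grip in N (left out, the last holds). Time passes only in rows, so rows that do not move let the fingers close. It gives the time, the measured TCP pose, the force, the opening and the grip force at its end, in the units of the state.
- sense(): the state, without advancing time (a new reading comes with each control period).
- snapshot(name): name is "scene" or "top"; returns a dict with "color" (384x512x3 uint8, red, green, blue), "intrinsics" (3x3 intrinsics, pixels), "k1" (the pictures are not rectified: a ray, as slopes to the right and down, at radius r is drawn at 1 + k1 r^2 times it, then the intrinsics apply), "world_from_camera" (4x4, takes a point from camera to world coordinates). Camera axes: x right, y down, z forward; pixel columns grow to the right and rows downward; lengths in mm; the calibration is good to about 2 mm. A picture is of the moment at which its call begins. There is no depth.
- hand_in(): hands the job in; it is judged then, once.
Trained networks look in a picture, given as the dict that the camera call returned (one of the last four; its "shot" number tells which), for a name from the list of things; names that differ only in an ending like _2 or _b are one class to them, and where a whole thing is asked for, a point or a joint stands for the part that bears it (a point fixed in the world has none). Each returns a list of dicts, best first, with "p" (0 to 1); they miss things now and then, are a little off and sometimes report something else, mostly with a low value. They report only what shows in the picture. A call takes as long as a camera call. They do not tell look-alikes from the thing itself.
- find_in(query, picture): "xyz" ([x, y, z] in mm, in the coordinates of the camera as it stood for that picture, good to about 4 mm: the middle of the surface that is visible of it).
- regions_of(query, picture): "mask" (384x512 bool, what is visible of it).
- pinpoint(query, picture): "xyz" ([x, y, z] in mm, in the coordinates of the camera as it stood for that picture, good to about 4 mm: a listed point, or the origin of a listed thing).
The state is a dict: "time": time; "joint_pos": joint angles; "qd": joint speeds; "joint_efforts": joint torques, N m; "tool_pos": TCP position; "tcp_rot": TCP orientation; "ft_force": force on the tool from outside, world axes, zero at the start; "wrist_torque": the same for the moment, N m; "finger_gap": finger opening in mm; "grip_force": force on a finger pad.
Only numpy, scipy, OpenCV 4.12 (cv2) and the standard library are available. Lean on these libraries where they do the work, as an engineer would, in place of code of your own. Each camera call takes 0.05 s, during which the arm holds its last target. There are 200 camera calls.

## Task

Set up the still life for the painting class: stand the four white pottery pieces on the four plywood risers, one upright in the middle of each, the shortest piece on the highest riser and so on down to the tallest piece on the lowest, so that the small pieces are not lost beside the tall ones. Pottery chips, so set each piece down gently and do not tip any over; leave the painter's orange paint jar and steel brush tin where they are.

Things in the scene. Friction and masses are not known exactly. Their poses are not given: they have to be found in the camera images.
- bottle_mid (a point): White pottery bottle, 150 mm high, the tallest piece: body 60 mm in diameter up to 78 mm above its foot, shoulder, then a neck 27 mm in diameter from 106 to 140 mm above the foot (grip it there), lip 32 mm in diameter above. Loose, about 0.32 kg. Point: on its axis, half-way up (75 mm above the foot); z up.
- jug_mid (a point): White pottery jug, 110 mm high, second tallest piece: belly 70 mm in diameter up to 46 mm above its foot, then a straight neck 54 mm in diameter from 74 mm up to the open rim (grip the neck across x). Loop handle on its +y side reaches 60 mm from the axis, pouring lip on -y 38 mm. Loose, 0.28 kg. Point: on the axis, half-way up (55 mm above the foot); z up, y towards the handle.
- caddy_mid (a point): White pottery tea caddy, 75 mm high, the third tallest piece; square body 56 x 56 mm and 60 mm high, sides square to its x and y axes, with a round stopper 42 mm in diameter on top (top of the stopper at 75 mm). One solid piece. Loose, about 0.26 kg. This point is at its centre, half-way up (37.5 mm above its foot); z points up.
- cup_mid (a point): Small white pottery cup without a handle, 45 mm high, the shortest piece; outside 60 mm in diameter from 18 mm above its foot up to the open rim, narrowing to a foot 42 mm in diameter. Loose, about 0.14 kg. This point is on its axis, half-way up (22.5 mm above its foot); z points up.
- riser_a_top (a point): Plywood display riser, 80 mm high, the highest and widest of a nesting set of four: an upside-down U of 9 mm plywood with a flat rectangular top, 110 mm along its x and 150 mm along its y, open towards +x and -x. It stands firm on the table and does not shift. This point is the centre of its top surface, 80 mm above the table; z points up.
- riser_b_top (a point): Plywood display riser, 60 mm high, the second highest of a nesting set of four: an upside-down U of 9 mm plywood with a flat rectangular top, 110 mm along its x and 130 mm along its y, open towards +x and -x. It stands firm on the table and does not shift. This point is the centre of its top surface, 60 mm above the table; z points up.
- riser_c_top (a point): Plywood display riser, 40 mm high, the third highest of a nesting set of four: an upside-down U of 9 mm plywood with a flat rectangular top, 110 mm along its x and 110 mm along its y, open towards +x and -x. It stands firm on the table and does not shift. This point is the centre of its top surface, 40 mm above the table; z points up.
- riser_d_top (a point): Plywood display riser, 20 mm high, the lowest and narrowest of a nesting set of four: an upside-down U of 9 mm plywood with a flat rectangular top, 110 mm along its x and 90 mm along its y, open towards +x and -x. It stands firm on the table and does not shift. This point is the centre of its top surface, 20 mm above the table; z points up.
- paint_jar: Bystander: round jar of orange paint with black screw cap, 56 mm in diameter, 75 mm high, standing on the table at the left (+y). Stays where it is. Origin at the centre of its underside.
- brush_washer: Bystander: open round steel brush-washing tin, 72 mm in diameter, 66 mm high, standing on the table at the right (-y). Stays where it is. Origin at the centre of its underside.
Mind the look-alikes: they are no part of the job. What is shaped like the part that bears riser_a_top but black or red is not meant.

How it is judged:
By the outcome, as a careful person would: the job done as asked, in the order asked, and still so for the second after the job is handed in, with the robot touching nothing.
It also fails if it takes over 109 s, if anything falls off the work surface, if the arm or the gripper's body presses on something with over 40 N, if the wrist force passes 120 N, or if a joint passes its speed limit or range.

## Working session

There is one attempt and no reset: what is moved stays moved. The work goes in short steps, Python scripts to look and compute and a tool call to move; the robot and the scene stay as the last step left them, time stands still between calls to the robot, and variables do not carry over. Pictures are saved under pics/ and viewed, at most 14 in all, crops included, and the job is handed in when it is done.

Besides the shell and the picture viewer there is one more tool, called after "Call:" as a command line: name --argument value ..., lists and objects as JSON in quotes. play_rows: Moves the arm, as the interface text tells. Its arguments: {"type":"object","properties":{"increments":{"type":"array","items":{"type":"array"}},"force":{"type":"number"}},"required":["increments"]}

```bash
mkdir -p pics
cat > h.py <<'E'
from bench import *
import numpy as np, cv2
def W(s,p): 
    T=np.array(s["world_from_camera"]); return (T@np.append(p,1))[:3]
def px(s,P):
    T=np.linalg.inv(np.array(s["world_from_camera"])); c=(T@np.append(P,1))[:3]
    a=c[:2]/c[2]; a=a*(1+s["k1"]*(a@a)); K=np.array(s["intrinsics"]); return (K[:2,:2]@a+K[:2,2])
def ray(s,uv,z):
    K=np.array(s["intrinsics"]); d=(np.array(uv)-K[:2,2])/np.diag(K)[:2]; a=d.copy()
    for _ in range(20): a=d/(1+s["k1"]*(a@a))
    T=np.array(s["world_from_camera"]); v=T[:3,:3]@np.append(a,1); o=T[:3,3]; return o+v*(z-o[2])/v[2]
E
python3 - <<'E'
from h import *
for n in ("scene","top"):
    s=snapshot(n); cv2.imwrite(f"pics/{n}0.png",cv2.resize(s["color"][:,:,::-1],(800,600)))
    print(n,np.round(s["world_from_camera"],2).tolist(),s["k1"],np.round(s["intrinsics"],1).tolist())
    for q in "bottle_mid jug_mid caddy_mid cup_mid riser_a_top riser_b_top riser_c_top riser_d_top paint_jar brush_washer".split():
        for r in pinpoint(q,s)[:5]:
            w=W(s,r["xyz"]); print(q,round(r["p"],2),w.round(),px(s,w).round())
print(sense())
E
```

```text
scene [[-0.41, 0.63, -0.65, 1291.96], [0.91, 0.27, -0.31, 380.14], [-0.02, -0.72, -0.69, 899.45], [0.0, 0.0, 0.0, 1.0]] -0.0292360588115686 [[382.5, 0.0, 254.8], [0.0, 382.5, 192.4], [0.0, 0.0, 1.0]]
jug_mid 0.75 [ 367. -299.   50.] [194. 150.]
caddy_mid 0.67 [436. 106.  38.] [292. 195.]
cup_mid 0.72 [364. 301.  18.] [356. 201.]
riser_a_top 0.82 [236. 466.  81.] [419. 176.]
riser_a_top 0.77 [606.  91.  79.] [267. 220.]
riser_a_top 0.73 [471. 456.  -1.] [397. 244.]
riser_a_top 0.59 [792. 121.  84.] [249. 273.]
riser_b_top 0.65 [601. 313.  60.] [342. 248.]
riser_c_top 0.94 [ 622. -110.   40.] [205. 213.]
riser_d_top 0.9 [ 635. -308.   21.] [151. 202.]
paint_jar 0.74 [472. 454.  -1.] [396. 244.]
brush_washer 0.71 [ 470. -470.   -2.] [143. 166.]
top [[-0.0, -0.98, 0.2, 283.58], [-1.0, 0.0, -0.0, 1.29], [0.0, -0.2, -0.98, 1228.94], [0.0, 0.0, 0.0, 1.0]] -0.08085404041525993 [[350.0, 0.0, 248.4], [0.0, 350.0, 189.7], [0.0, 0.0, 1.0]]
jug_mid 0.83 [ 372. -303.   57.] [339. 233.]
jug_mid 0.36 [434. 111.  35.] [216. 216.]
caddy_mid 0.67 [436. 113.  37.] [216. 215.]
cup_mid 0.64 [363. 294.  28
[... 470 characters left out ...]
381. 205.]
{'time': 1.1, 'joint_pos': array([ 6.66136162e+01,  7.47117247e+00,  8.52665902e+01,  1.74791250e-04,
        8.72628092e+01, -4.89309024e+00]), 'qd': array([ 0.02101552, -0.00998509,  0.00800671,  0.05285139,  0.03054504,
       -0.0612241 ]), 'joint_efforts': array([ 1.02130127e-04, -5.69357157e+01, -5.00843740e+01, -3.73502489e-04,
        1.83524171e-03,  1.20174948e-05]), 'tool_pos': array([190.2958835 , 569.02758967, 231.30376547]), 'tcp_rot': array([-1.79999445e+02, -2.22734305e-04,  1.61506698e+02]), 'ft_force': array([-0.16380994, -0.76414977, -0.37326218]), 'wrist_torque': array([-0.05189466,  0.04664973, -0.05042754]), 'grip_force': 0.0, 'finger_gap': 85.58791240141599}
```

View pics/scene0.png

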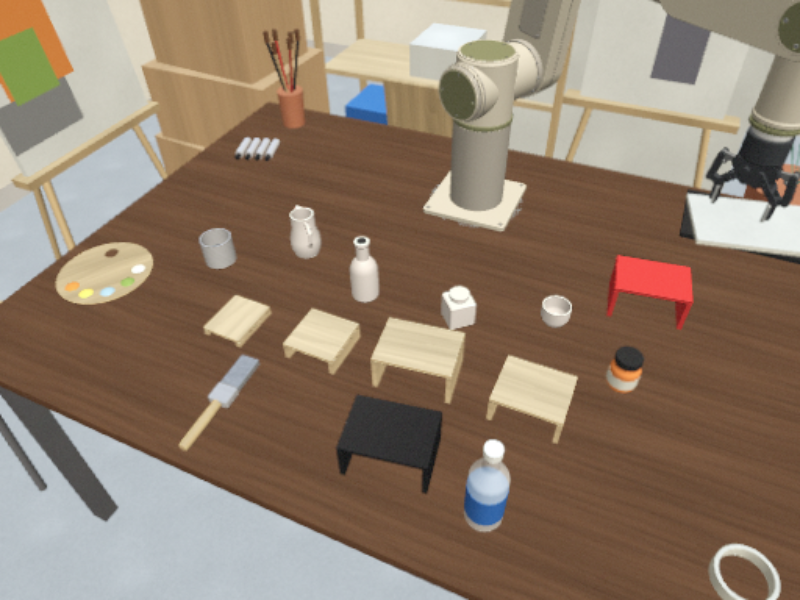

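View pics/top0.png

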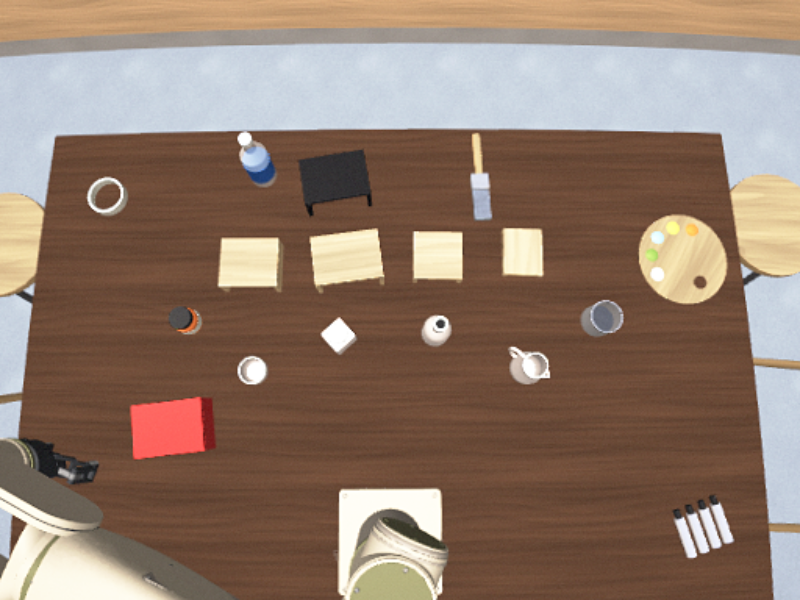

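The scene view shows four natural-plywood risers (800 px: a at 418,345; b at 533,388; c at 322,338; d at 238,319). There are also two look-alikes of riser a: black at 390,432 and red at 652,278. The plain plywood one at 418,345 (world about 605,90) is riser a, because the other two have the excluded colours. I'll confirm it in a crop and measure the pieces.

```bash
cat > m.py <<'E'
from h import *
s=snapshot("top"); c=snapshot("scene")
for q in "bottle_mid jug_mid caddy_mid cup_mid".split():
    for n,v in (("top",s),("scene",c)):
        for r in pinpoint(q,v)[:2]: print(q,n,round(r["p"],2),W(v,r["xyz"]).round())
H=dict(riser_a_top=80,riser_b_top=60,riser_c_top=40,riser_d_top=20)
for n,v in (("top",s),("scene",c)):
  for q,z in H.items():
    for r in regions_of(q,v)[:4]:
        m=r["mask"].astype(np.uint8)
        ys,xs=np.nonzero(m); col=v["color"][ys,xs].mean(0)
        g=cv2.cvtColor(v["color"],cv2.COLOR_RGB2GRAY)
        t,_=cv2.threshold(g[m>0],0,255,cv2.THRESH_OTSU)
        mm=(m>0)&(g>t-15 if True else 1)
        mm=cv2.morphologyEx(mm.astype(np.uint8),cv2.MORPH_OPEN,np.ones((5,5)))
        cs,_=cv2.findContours(mm,cv2.RETR_EXTERNAL,cv2.CHAIN_APPROX_NONE)
        k=max(cs,key=cv2.contourArea)[:,0]
        P=np.array([ray(v,p,z)[:2] for p in k.astype(float)],np.float32)
        R=cv2.minAreaRect(P); print(n,q,round(r["p"],2),col.round(),np.round(R[0]),np.round(R[1]),round(R[2]))
g=s["color"]; 
cv2.imwrite("pics/crop1.png",cv2.resize(g[130:250,145:355,::-1],None,fx=3.8,fy=3.8,interpolation=cv2.INTER_CUBIC))
g=c["color"]; 
cv2.imwrite("pics/crop2.png",cv2.resize(g[120:285,120:380,::-1],None,fx=3.05,fy=3.05,interpolation=cv2.INTER_CUBIC))
E
python3 m.py
```

```text
bottle_mid top 0.71 [ 446. -105.   79.]
bottle_mid scene 0.63 [ 442. -104.   71.]
jug_mid top 0.82 [ 369. -301.   55.]
jug_mid scene 0.88 [ 363. -299.   55.]
jug_mid scene 0.72 [ 631. -309.   19.]
caddy_mid top 0.52 [438. 111.  34.]
caddy_mid scene 0.58 [438. 112.  36.]
caddy_mid scene 0.31 [ 474. -472.    0.]
cup_mid top 0.73 [362. 296.  27.]
cup_mid scene 0.71 [597. 314.  64.]
cup_mid scene 0.52 [365. 302.  19.]
top riser_a_top 0.95 [243. 228. 189.] [605.  91.] [110. 149.] 7
top riser_a_top 0.78 [237.  91.  86.] [239. 462.] [111. 150.] 7
top riser_a_top 0.61 [50. 48. 50.] [794. 122.] [114. 152.] 10
top riser_b_top 0.7 [236. 222. 184.] [600. 311.] [128. 112.] 90
top riser_c_top 0.78 [239. 226. 191.] [ 620. -112.] [107. 110.] 89
top riser_d_top 0.76 [250. 240. 206.] [ 633. -309.] [ 87. 109.] 86
scene riser_a_top 0.79 [214. 198. 163.] [609.  94.] [114. 152.] 7
scene riser_a_top 0.77 [221.  73.  69.] [240. 464.] [113. 151.] 8
scene riser_a_top 0.6 [51. 49. 49.] [796. 125.] [119. 155.] 8
scene riser_b_top 0.97 [220. 205. 170.] [602. 313.] [131. 111.] 89
scene riser_c_top 0.82 [221. 205. 170.] [ 622. -108.] [114. 109.] 89
scene riser_d_top 0.74 [222. 206. 171.] [ 635. -305.] [112.  91.] 0
```

View pics/crop1.png

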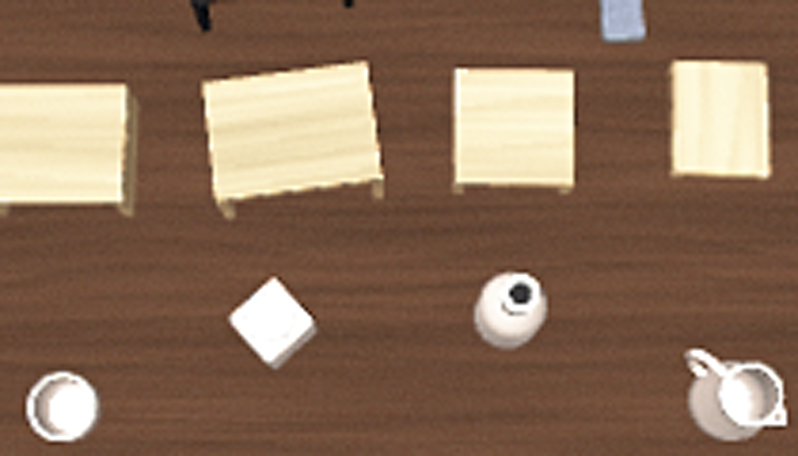

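View pics/crop2.png

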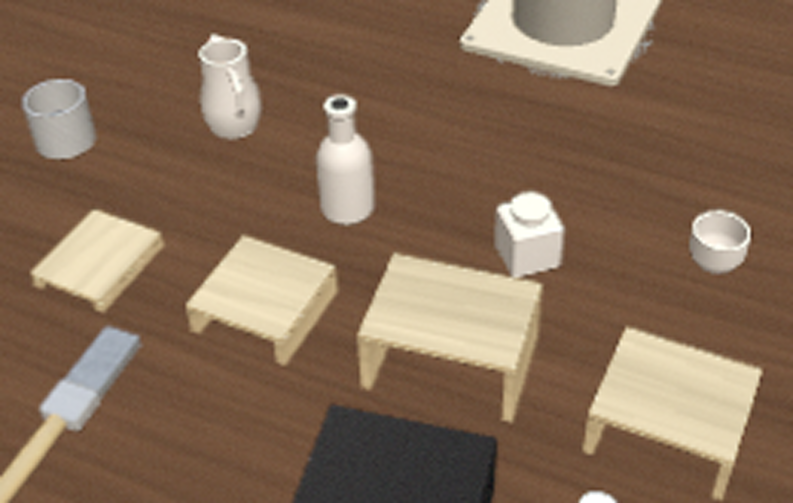

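The crops confirm it: the plain plywood riser at crop1 (290,130) is the widest (110x150 mm, centre about 606,92), so it is riser a. The jug's handle points to the upper left in crop1 (692,352), about 52° from +x. The caddy is turned about 45°. I'll start moving, turning the tool to yaw 90 first so that tool x = +Y, y = +X and z = down.

Call:
play_rows --increments '[[1, [0, 0, 0], 0.1248], [1, [0, 0, 0], 0.1248], [1, [0, 0, 0], 0.1248], [1, [0, 0, 0], 0.1248], [1, [0, 0, 0], 0.1248], [1, [0, 0, 0], 0.1248], [1, [0, 0, 0], 0.1248], [1, [0, 0, 0], 0.1248], [1, [0, 0, 0], 0.1248], [1, [0, 0, 0], 0.1248], [1, [0, 0, 0], 0]]' --force 25

```text
time: 2.92
tool_pos: [190.3, 569.0, 231.3]
tcp_rot: [-180.0, 0.0, 89.6]
ft_force: [0.3, -0.6, 0.8]
finger_gap: 85.3
grip_force: 0.0
```

Run:
```python
from h import *
s=snapshot("top")
for q,z in dict(caddy_mid=60,cup_mid=40).items():
    r=regions_of(q,s)[0]; k=max(cv2.findContours(r["mask"].astype(np.uint8),0,1)[0],key=cv2.contourArea)[:,0]
    print(q,r["p"],cv2.minAreaRect(np.array([ray(s,p,z)[:2] for p in k.astype(float)],np.float32)))
o=lambda u,v:ray(s,(145+u/3.8-.4,130+v/3.8-.4),110)
print("jug rim",o(750,395),"lip",o(783,422),"handle",o(692,352)); 
print("bottle lip",ray(s,(145+519/3.8-.4,130+293/3.8-.4),150), "cup rim",ray(s,(145+63/3.8-.4,130+406/3.8-.4),45))
```

```text
caddy_mid 0.74 ((434.05523681640625, 104.8279800415039), (57.85609817504883, 54.56294250488281), 45.305118560791016)
cup_mid 0.61 ((362.4039001464844, 295.4283752441406), (58.13423538208008, 58.33690643310547), 2.0679099559783936)
jug rim [ 365.10995227 -299.41930348  110.        ] lip [ 342.20758667 -326.37422932  110.        ] handle [ 401.80532249 -251.66668527  110.        ]
bottle lip [ 446.87758755 -102.07937552  150.        ] cup rim [362.14372872 295.21050549  45.        ]
```

Call:
play_rows --increments '[[1, [-27, 17, 0], 0], [1, [-27, 17, 0], 0], [1, [-27, 17, 0], 0], [1, [-27, 17, 0], 0], [1, [-27, 17, 0], 0], [1, [-27, 17, 0], 0], [1, [-27, 17, 0], 0], [1, [-27, 17, 0], 0], [1, [-27, 17, 0], 0], [1, [-29, 20, 0], 0], [1, [0, 0, 30], 0], [1, [0, 0, 30], 0]]'

```text
time: 4.07
tool_pos: [366.2, 296.4, 173.1]
tcp_rot: [179.7, -0.2, 90.0]
ft_force: [-0.3, 1.1, -1.2]
finger_gap: 85.1
grip_force: 0.0
```

Run:
```python
from h import *
s=snapshot("scene"); u=px(s,[363,297,45]).astype(int); print(sense()["tool_pos"],u)
cv2.imwrite("pics/c3.png",cv2.resize(s["color"][u[1]-70:u[1]+40,u[0]-70:u[0]+70,::-1],None,fx=4,fy=4))
```

```text
[361.88308657 294.52462126 164.82224518] [355 195]
```

View pics/c3.png

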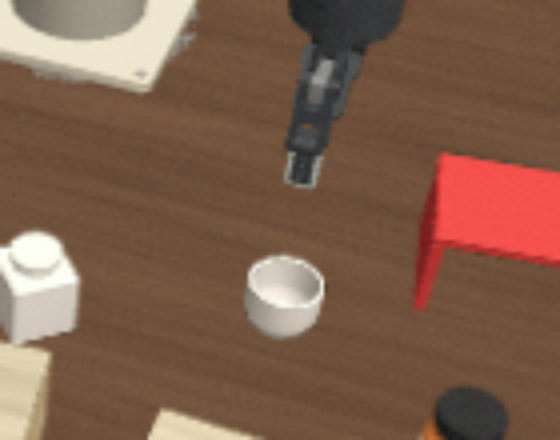

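The tool stands over the cup (crop 285,295). Descending.

Call:
play_rows --increments '[[1, [1, 0, 0], 0], [1, [1, 1, 25], 0], [1, [0, 0, 25], 0], [1, [0, 0, 25], 0], [1, [0, 0, 25], 0], [1, [0, 0, 25], 0], [1, [0, 0, 15], 0], [1, [0, 0, 10], 0], [1, [0, 0, 8], 0], [1, [0, 0, 0], 0], [1, [0, 0, 0], 0]]'

```text
time: 5.03
tool_pos: [364.9, 299.7, 14.4]
tcp_rot: [179.9, -0.0, 90.1]
ft_force: [1.0, -1.0, -0.1]
finger_gap: 85.4
grip_force: 0.0
```

Call:
play_rows --increments '[[0.4, [-2, 0, 2], 0], [0, [0, 0, 0], 0], [-0.2, [0, 0, 0], 0], [-0.4, [0, 0, 0], 0], [-0.4, [0, 0, 0], 0], [-0.4, [0, 0, 0], 0], [-0.4, [0, 0, 0], 0], [-0.4, [0, 0, 0], 0]]' --force 25

```text
time: 5.7
tool_pos: [364.9, 297.3, 12.5]
tcp_rot: [179.9, -0.0, 90.0]
ft_force: [-2.7, -1.3, 5.1]
finger_gap: 60.2
grip_force: 26.6
```

Call:
play_rows --increments '[[-0.6, [0, 0, -5], 0], [-0.6, [0, 0, -15], 0], [-0.6, [0, 0, -30], 0], [-0.6, [0, 0, -30], 0], [-0.6, [0, 0, -30], 0], [-0.6, [-10, 12, -30], 0], [-0.6, [-20, 24, 0], 0], [-0.6, [-25, 30, 0], 0], [-0.6, [-25, 30, 0], 0], [-0.6, [-25, 30, 0], 0], [-0.6, [-25, 30, 0], 0], [-0.6, [-25, 30, 0], 0]]'

```text
time: 6.7
tool_pos: [551.6, 140.5, 151.9]
tcp_rot: [180.0, -0.0, 90.0]
ft_force: [0.1, 0.5, -1.2]
finger_gap: 60.1
grip_force: 27.9
```

Call:
play_rows --increments '[[-0.6, [-20, 25, 0], 0], [-0.6, [-15, 15, 0], 0], [-0.6, [-10, 10, 0], 0], [-0.6, [-4, 5, 0], 0], [-0.6, [0, 0, 0], 0], [-0.6, [0, 0, 0], 0], [-0.6, [0, 0, 0], 0]]'

```text
time: 7.28
tool_pos: [604.4, 94.2, 151.3]
tcp_rot: [-180.0, -0.0, 90.1]
ft_force: [0.4, -0.3, -3.0]
finger_gap: 60.0
grip_force: 27.9
```

Call:
play_rows --increments '[[-0.6, [-1, 2, 15], 0], [-0.6, [0, 0, 15], 0], [-0.6, [0, 0, 12], 0], [-0.6, [0, 0, 8], 0], [-0.6, [0, 0, 4], 0], [-0.6, [0, 0, 1.5], 0], [-0.6, [0, 0, 1], 0], [-0.6, [0, 0, 0.5], 0], [-0.6, [0, 0, 0.5], 0], [-0.6, [0, 0, 0], 0], [-0.6, [0, 0, 0], 0]]'

```text
time: 8.2
tool_pos: [607.7, 92.0, 94.3]
tcp_rot: [180.0, -0.0, 90.0]
ft_force: [-0.2, -0.8, -1.1]
finger_gap: 60.1
grip_force: 27.9
```

Call:
play_rows --increments '[[-0.6, [0, 0, 0.5], 0], [-0.6, [0, 0, 0.5], 0], [-0.6, [0, 0, 0.5], 0], [-0.6, [0, 0, 0], 0], [-0.6, [0, 0, 0], 0]]'

```text
time: 8.62
tool_pos: [607.4, 92.0, 92.5]
tcp_rot: [180.0, 0.0, 90.0]
ft_force: [-0.6, 0.4, 1.9]
finger_gap: 60.1
grip_force: 28.1
```

Call:
play_rows --increments '[[-0.6, [0, 0, 0.3], 0], [0.4, [0, 0, 0], 0], [0.6, [0, 0, 0], 0], [1, [0, 0, 0], 0], [1, [0, 0, 0], 0], [1, [0, 0, 0], 0], [1, [0, 0, 0], 0], [1, [0, 0, 0], 0], [1, [0, 0, -10], 0], [1, [0, 0, -30], 0], [1, [0, 0, -30], 0], [1, [0, 0, -30], 0]]'

```text
time: 9.62
tool_pos: [606.9, 92.0, 193.5]
tcp_rot: [-180.0, 0.0, 90.0]
ft_force: [1.6, -0.1, 0.9]
finger_gap: 85.1
grip_force: 0.0
```

Call:
play_rows --increments '[[1, [2, -25, 0], 0], [1, [3, -29, 0], 0], [1, [3, -29, 0], 0], [1, [3, -29, 0], 0], [1, [3, -29, 0], 0], [1, [3, -29, 0], 0.112], [1, [0, 0, 0], 0.112], [1, [0, 0, 0], 0.112], [1, [0, 0, 0], 0.112], [1, [0, 0, 0], 0.112], [1, [0, 0, 0], 0.112], [1, [0, 0, 0], 0.113]]'

```text
time: 10.62
tool_pos: [437.5, 109.1, 193.0]
tcp_rot: [180.0, -0.1, 44.7]
ft_force: [-0.1, 0.7, -0.4]
finger_gap: 85.5
grip_force: 0.0
```

Run:
```python
from h import *
s=snapshot("scene"); u=px(s,[520,100,60]).astype(int); print(sense()["tool_pos"],sense()["tcp_rot"],u)
cv2.imwrite("pics/c4.png",cv2.resize(s["color"][u[1]-95:u[1]+55,u[0]-90:u[0]+90,::-1],None,fx=4,fy=4))
for q in ("caddy_mid","cup_mid"):
  for r in pinpoint(q,s)[:2]: print(q,r["p"],W(s,r["xyz"]).round(1))
```

```text
[437.48842048 109.05926929 192.94944238] [ 1.79960277e+02 -5.12662958e-02  4.42214271e+01] [280 206]
caddy_mid 0.7 [438.8 110.3  38. ]
cup_mid 0.7 [606.2  92.5 100.5]
```

View pics/c4.png

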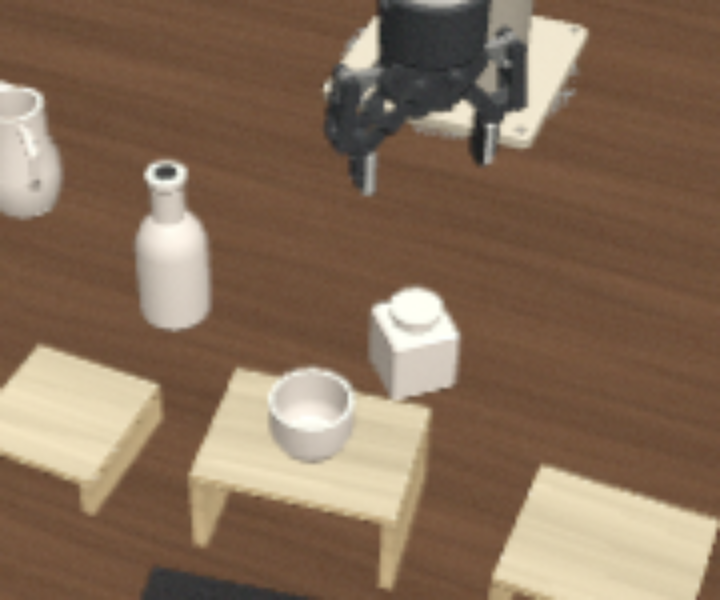

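The cup stands in the middle of riser a (crop 311,415), and the gripper is over the caddy (crop 415,345). Descending.

Call:
play_rows --increments '[[1, [0, 0, 25], 0], [1, [0, 0, 30], 0], [1, [0, 0, 30], 0], [1, [0, 0, 30], 0], [1, [0, 0, 25], 0], [1, [0, 0, 20], 0], [1, [0, 0, 10], 0], [1, [0, 0, 5], 0], [1, [0, 0, 2], 0], [1, [0, 0, 0], 0], [1, [0, 0, 0], 0]]'

```text
time: 11.68
tool_pos: [438.6, 109.2, 16.4]
tcp_rot: [179.9, -0.1, 45.1]
ft_force: [0.6, 0.3, 0.2]
finger_gap: 85.5
grip_force: 0.0
```

Call:
play_rows --increments '[[0.4, [0, 0, 0], 0], [0.2, [0, 0, 0], 0], [-0.2, [0, 0, 0], 0], [-0.6, [0, 0, 0], 0], [-0.6, [0, 0, 0], 0], [-0.6, [0, 0, 0], 0], [-0.6, [0, 0, 0], 0], [-0.6, [0, 0, 0], 0]]' --force 35

```text
time: 12.35
tool_pos: [438.1, 109.2, 16.1]
tcp_rot: [180.0, -0.1, 45.0]
ft_force: [-2.1, 0.8, 6.1]
finger_gap: 55.8
grip_force: 37.3
```

Call:
play_rows --increments '[[-0.6, [0, 0, -5], 0], [-0.6, [0, 0, -15], 0], [-0.6, [0, 0, -30], 0], [-0.6, [0, 0, -30], 0], [-0.6, [0, 0, -30], 0], [-0.6, [10, -1, -20], 0], [-0.6, [25, -3, 0], 0], [-0.6, [30, -3, 0], 0], [-0.6, [30, -3, 0], 0], [-0.6, [30, -3, 0], 0], [-0.6, [30, -3, 0], 0], [-0.6, [30, -3, 0], 0]]'

```text
time: 13.35
tool_pos: [554.9, 254.4, 144.5]
tcp_rot: [-180.0, 0.1, 45.0]
ft_force: [0.5, -0.4, -3.3]
finger_gap: 55.8
grip_force: 38.1
```

Call:
play_rows --increments '[[-0.6, [25, -3, 0], 0], [-0.6, [22, -3, 0], 0], [-0.6, [15, -2, 0], 0], [-0.6, [8, -1, 0], 0], [-0.6, [4, 0, 0], 0], [-0.6, [0, 0, 0], 0], [-0.6, [0, 0, 0], 0], [-0.6, [0, 0, 0], 0]]'

```text
time: 14.02
tool_pos: [600.2, 311.2, 145.0]
tcp_rot: [-180.0, 0.0, 45.0]
ft_force: [-0.1, 0.1, -2.1]
finger_gap: 55.8
grip_force: 38.0
```

Call:
play_rows --increments '[[-0.6, [1, 0, 15], 0], [-0.6, [0, 0, 20], 0], [-0.6, [0, 0, 15], 0], [-0.6, [0, 0, 10], 0], [-0.6, [0, 0, 5], 0], [-0.6, [0, 0, 1.5], 0], [-0.6, [0, 0, 0.5], 0], [-0.6, [0, 0, 0.5], 0], [-0.6, [0, 0, 0.5], 0], [-0.6, [0, 0, 0], 0], [-0.6, [0, 0, 0], 0]]'

```text
time: 14.93
tool_pos: [601.6, 312.9, 77.6]
tcp_rot: [180.0, -0.1, 45.0]
ft_force: [-0.4, 0.6, -3.2]
finger_gap: 56.1
grip_force: 38.1
```

Call:
play_rows --increments '[[-0.6, [0, 0, 0.5], 0], [-0.6, [0, 0, 0.5], 0], [-0.6, [0, 0, 0.5], 0], [-0.6, [0, 0, 0], 0], [-0.6, [0, 0, 0], 0]]'

```text
time: 15.35
tool_pos: [601.5, 312.8, 76.2]
tcp_rot: [180.0, -0.0, 45.0]
ft_force: [-3.6, -2.3, 3.7]
finger_gap: 56.0
grip_force: 38.5
```

Call:
play_rows --increments '[[-0.6, [0, 0, 0.2], 0], [0.4, [0, 0, 0], 0], [0.6, [0, 0, 0], 0], [1, [0, 0, 0], 0], [1, [0, 0, 0], 0], [1, [0, 0, 0], 0], [1, [0, 0, 0], 0], [1, [0, 0, 0], 0], [1, [0, 0, -15], 0], [1, [0, 0, -36], 0], [1, [0, 0, -36], 0], [1, [0, 0, -40], 0]]'

```text
time: 16.35
tool_pos: [600.4, 312.4, 203.5]
tcp_rot: [-180.0, 0.1, 45.0]
ft_force: [0.0, 0.6, 0.8]
finger_gap: 85.0
grip_force: 0.0
```

Call:
play_rows --increments '[[1, [-20, 9, 0], 0], [1, [-30, 13.3, 0], 0], [1, [-30, 13.3, 0], 0], [1, [-30, 13.3, 0], 0], [1, [-30, 13.3, 0], 0], [1, [-30, 13.3, 0], 0], [1, [-30, 13.3, 0], 0], [1, [-30, 13.3, 0], 0], [1, [-30, 13.3, 0], 0], [1, [-30, 13.3, 0], 0], [1, [-30, 13.3, 0], 0], [1, [-30, 13.3, 0], 0]]'

```text
time: 17.35
tool_pos: [463.2, -45.9, 203.8]
tcp_rot: [179.9, -0.1, 45.0]
ft_force: [0.6, -0.0, 0.5]
finger_gap: 85.7
grip_force: 0.0
```

Call:
play_rows --increments '[[1, [-30, 13.3, 0], 0], [1, [-30, 13.3, 0], 0], [1, [-30, 13.3, 0], 0], [1, [-30, 13.3, 0], 0], [1, [-30, 13.3, 0], 0], [1, [-30, 13.3, 0], 0], [1, [-30, 13.3, 0], 0], [1, [-25, 11, 0], 0], [1, [-15, 7, 0], 0], [1, [0, 0, 0], -0.113], [1, [0, 0, 0], 0], [1, [0, 0, 0], 0]]'

```text
time: 18.35
tool_pos: [365.7, -300.2, 203.3]
tcp_rot: [179.9, -0.0, 51.3]
ft_force: [-1.4, 0.2, -0.0]
finger_gap: 85.6
grip_force: 0.0
```

Run:
```python
from h import *
s=snapshot("scene"); u=px(s,[420,-250,100]).astype(int); print(sense()["tool_pos"],sense()["tcp_rot"],u)
cv2.imwrite("pics/c5.png",cv2.resize(s["color"][max(0,u[1]-95):u[1]+120,60:380,::-1],None,fx=2.5,fy=2.5))
for q in ("caddy_mid","cup_mid","jug_mid"):
  for r in pinpoint(q,s)[:2]: print(q,r["p"],W(s,r["xyz"]).round(1))
```

```text
[ 365.85504987 -299.8402912   203.06183775] [ 1.79949002e+02 -3.22522154e-03  5.13216346e+01] [197 150]
caddy_mid 0.71 [602.9 311.   99.1]
caddy_mid 0.17 [607.7  93.3 102. ]
cup_mid 0.59 [606.4  95.6 101.4]
jug_mid 0.77 [ 364.6 -299.9   52.4]
```

View pics/c5.png

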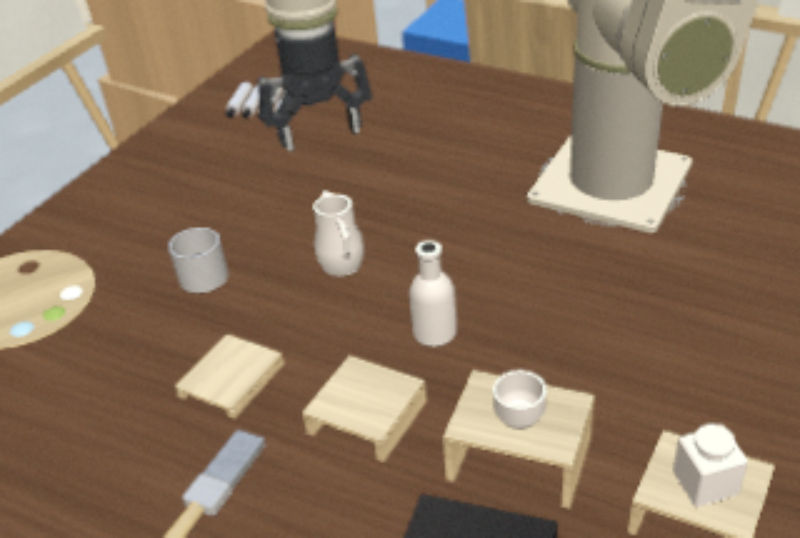

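Cup and caddy are on their risers (519,398 and 710,465), and the gripper is over the jug (338,235). Descending on the neck.

Call:
play_rows --increments '[[1, [0, 0, 20], 0], [1, [0, 0, 30], 0], [1, [0, 0, 30], 0], [1, [0, 0, 22], 0], [1, [0, 0, 14], 0], [1, [0, 0, 7], 0], [1, [0, 0, 3], 0], [1, [0, 0, 0], 0], [1, [0, 0, 0], 0], [1, [0, 0, 0], 0]]'

```text
time: 19.38
tool_pos: [366.5, -300.7, 77.8]
tcp_rot: [179.9, 0.0, 51.5]
ft_force: [0.2, -0.3, 0.0]
finger_gap: 85.6
grip_force: 0.0
```

Call:
play_rows --increments '[[0.6, [0, 0, 0], 0], [0.4, [0, 0, 0], 0], [0.2, [0, 0, 0], 0], [0, [0, 0, 0], 0], [-0.3, [0, 0, 0], 0], [-0.6, [0, 0, 0], 0], [-0.6, [0, 0, 0], 0], [-0.6, [0, 0, 0], 0], [-0.6, [0, 0, 0], 0]]' --force 35

```text
time: 20.13
tool_pos: [365.9, -300.4, 77.2]
tcp_rot: [179.9, 0.0, 51.5]
ft_force: [-1.6, 0.7, 5.4]
finger_gap: 52.7
grip_force: 36.5
```

Call:
play_rows --increments '[[-0.6, [0, 0, -3], 0], [-0.6, [0, 0, -10], 0], [-0.6, [0, 0, -22], 0], [-0.6, [0, 0, -25], 0], [-0.6, [0, 0, -25], 0], [-0.6, [0, 0, -20], 0], [-0.6, [0, 0, -5], 0], [-0.6, [0, 0, 0], 0]]'

```text
time: 20.8
tool_pos: [366.5, -300.9, 188.4]
tcp_rot: [179.8, 0.0, 51.5]
ft_force: [-0.2, 0.4, -2.4]
finger_gap: 52.6
grip_force: 37.8
```

Run:
```python
from h import *
s=snapshot("scene"); u=px(s,[366,-300,180]).astype(int); print(sense()["tool_pos"],sense()["finger_gap"],u)
cv2.imwrite("pics/c6.png",cv2.resize(s["color"][max(0,u[1]-60):u[1]+60,u[0]-60:u[0]+60,::-1],None,fx=4,fy=4))
```

```text
[ 365.77277547 -300.16778029  186.48642166] 52.601470045971084 [189 119]
```

View pics/c6.png

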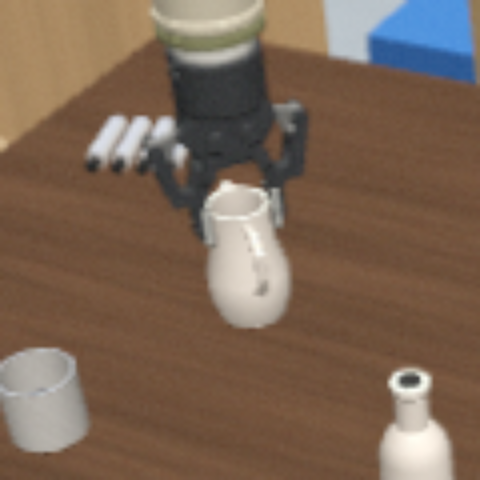

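The jug is held by its neck and upright (crop 245,255). Carrying it to riser c.

Call:
play_rows --increments '[[-0.6, [10, 2.5, 0], 0], [-0.6, [20, 5.5, 0], 0], [-0.6, [28, 7.5, 0], 0], [-0.6, [28, 7.5, 0], 0], [-0.6, [28, 7.5, 0], 0], [-0.6, [28, 7.5, 0], 0], [-0.6, [28, 7.5, 0], 0], [-0.6, [28, 7.5, 0], 0], [-0.6, [28, 7.5, 0], 0], [-0.6, [26, 7, 0], 0], [-0.6, [20, 5, 0], 0], [-0.6, [17, 4, 0], 0]]'

```text
time: 21.85
tool_pos: [605.7, -118.8, 183.3]
tcp_rot: [-179.8, 0.1, 51.6]
ft_force: [0.5, -0.2, -2.8]
finger_gap: 52.8
grip_force: 37.8
```

Call:
play_rows --increments '[[-0.6, [10, 3, 0], 0], [-0.6, [5, 2, 0], 0], [-0.6, [3, 1, 0], 0], [-0.6, [0, 0, 0], 0], [-0.6, [0, 0, 0], 0], [-0.6, [0, 0, 0], 0]]'

```text
time: 22.35
tool_pos: [620.8, -111.8, 186.3]
tcp_rot: [-180.0, 0.0, 51.4]
ft_force: [0.3, -0.4, -3.6]
finger_gap: 52.7
grip_force: 37.8
```

Call:
play_rows --increments '[[-0.6, [1, -1, 15], 0], [-0.6, [0, 0, 20], 0], [-0.6, [0, 0, 15], 0], [-0.6, [0, 0, 10], 0], [-0.6, [0, 0, 5], 0], [-0.6, [0, 0, 1.5], 0], [-0.6, [0, 0, 0.5], 0], [-0.6, [0, 0, 0.5], 0], [-0.6, [0, 0, 0], 0], [-0.6, [0, 0, 0], 0]]'

```text
time: 23.18
tool_pos: [621.8, -109.8, 119.8]
tcp_rot: [179.9, -0.0, 51.5]
ft_force: [0.3, -0.5, -3.1]
finger_gap: 52.8
grip_force: 37.7
```

Call:
play_rows --increments '[[-0.6, [0, 0, 0.7], 0], [-0.6, [0, 0, 0.5], 0], [-0.6, [0, 0, 0.5], 0], [-0.6, [0, 0, 0.5], 0], [-0.6, [0, 0, 0.3], 0], [-0.6, [0, 0, 0], 0], [-0.6, [0, 0, 0], 0]]'

```text
time: 23.77
tool_pos: [621.4, -109.6, 117.2]
tcp_rot: [180.0, -0.0, 51.5]
ft_force: [-2.6, 1.5, 5.5]
finger_gap: 52.8
grip_force: 38.6
```

Call:
play_rows --increments '[[0.1, [0, 0, 0], 0], [0.4, [0, 0, 0], 0], [0.6, [0, 0, 0], 0], [1, [0, 0, 0], 0], [1, [0, 0, 0], 0], [1, [0, 0, 0], 0], [1, [0, 0, 0], 0], [1, [0, 0, 0], 0], [1, [0, 0, -10], 0], [1, [0, 0, -25], 0], [1, [0, 0, -30], 0], [1, [0, 0, -30], 0]]'

```text
time: 24.77
tool_pos: [620.6, -109.5, 212.4]
tcp_rot: [-179.9, 0.0, 51.5]
ft_force: [0.8, 0.5, 0.9]
finger_gap: 85.5
grip_force: 0.0
```

Call:
play_rows --increments '[[1, [-12, -15, 0], 0], [1, [-16, -22, 0], 0], [1, [-16, -22, 0], 0], [1, [-16, -22, 0], 0], [1, [-16, -22, 0], 0], [1, [-14, -20, 0], 0], [1, [-10, -14, 0], 0], [1, [-4, -4.5, 0], 0], [1, [0, 0, 0], 0], [1, [0, 0, 0], 0]]'

```text
time: 25.6
tool_pos: [446.4, -103.2, 212.2]
tcp_rot: [179.9, -0.0, 51.5]
ft_force: [-0.3, -0.0, -0.6]
finger_gap: 85.2
grip_force: 0.0
```

Run:
```python
from h import *
s=snapshot("scene"); print(sense()["tool_pos"])
for q in ("bottle_mid","jug_mid"):
  for r in pinpoint(q,s)[:2]: print(q,r["p"],W(s,r["xyz"]).round(1))
cv2.imwrite("pics/c7.png",cv2.resize(s["color"][60:275,60:380,::-1],None,fx=2.5,fy=2.5))
```

```text
[ 446.60293591 -103.18472488  211.96044064]
bottle_mid 0.75 [ 443.9 -105.7   68.9]
jug_mid 0.6 [ 622.5 -109.8   93.2]
```

View pics/c7.png

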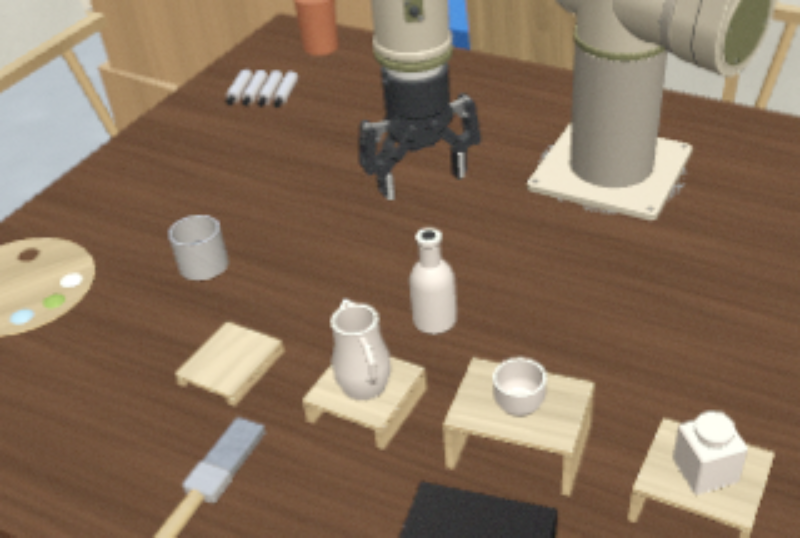

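The jug is placed on riser c (362,350). The bottle (433,285) is under the gripper. Descending.

Call:
play_rows --increments '[[1, [-1.4, 0, 15], 0], [1, [0, 0, 25], 0], [1, [0, 0, 25], 0], [1, [0, 0, 20], 0], [1, [0, 0, 12], 0], [1, [0, 0, 6], 0], [1, [0, 0, 2], 0], [1, [0, 0, 0], 0], [1, [0, 0, 0], 0], [1, [0, 0, 0], 0]]'

```text
time: 26.58
tool_pos: [445.8, -104.4, 107.7]
tcp_rot: [179.9, -0.0, 51.5]
ft_force: [0.1, 0.4, 1.2]
finger_gap: 85.4
grip_force: 0.0
```

Call:
play_rows --increments '[[0.5, [0, 0, 0], 0], [0.2, [0, 0, 0], 0], [0, [0, 0, 0], 0], [-0.1, [0, 0, 0], 0], [-0.2, [0, 0, 0], 0], [-0.3, [0, 0, 0], 0], [-0.4, [0, 0, 0], 0], [-0.5, [0, 0, 0], 0], [-0.7, [0, 0, 0], 0], [-0.9, [0, 0, 0], 0], [-0.9, [0, 0, 0], 0], [-0.9, [0, 0, 0], 0]]' --force 35

```text
time: 27.58
tool_pos: [445.0, -104.1, 106.6]
tcp_rot: [180.0, -0.0, 51.5]
ft_force: [-1.5, 0.3, 6.4]
finger_gap: 29.1
grip_force: 34.0
```

Call:
play_rows --increments '[[-0.9, [0, 0, -3], 0], [-0.9, [0, 0, -10], 0], [-0.9, [0, 0, -20], 0], [-0.9, [0, 0, -22], 0], [-0.9, [0, 0, -22], 0], [-0.9, [0, 0, -15], 0], [-0.9, [0, 0, -6], 0], [-0.9, [0, 0, -2], 0], [-0.9, [0, 0, 0], 0]]'

```text
time: 28.33
tool_pos: [444.6, -104.1, 206.1]
tcp_rot: [-180.0, 0.0, 51.5]
ft_force: [-0.4, -0.7, -4.9]
finger_gap: 29.0
grip_force: 35.8
```

Call:
play_rows --increments '[[-0.9, [-1, 8, 0], 0], [-0.9, [-2.5, 16, 0], 0], [-0.9, [-4, 24, 0], 0], [-0.9, [-4, 28, 0], 0], [-0.9, [-4, 28, 0], 0], [-0.9, [-4, 28, 0], 0], [-0.9, [-4, 28, 0], 0], [-0.9, [-4, 28, 0], 0], [-0.9, [-4, 26, 0], 0], [-0.9, [-4, 22, 0], 0], [-0.9, [-3, 17, 0], 0], [-0.9, [-2, 11, 0], 0]]'

```text
time: 29.33
tool_pos: [626.4, -301.8, 203.0]
tcp_rot: [-179.8, 0.0, 51.4]
ft_force: [0.6, -0.4, -3.8]
finger_gap: 29.0
grip_force: 35.8
```

Call:
play_rows --increments '[[-0.9, [-1, 7, 0], 0], [-0.9, [0, 3, 0], 0], [-0.9, [0, 0, 0], 0], [-0.9, [0, 0, 0], 0], [-0.9, [0, 0, 0], 0], [-0.9, [0, 0, 0], 0]]'

```text
time: 29.83
tool_pos: [633.2, -306.6, 206.5]
tcp_rot: [180.0, -0.0, 51.5]
ft_force: [0.1, 0.9, -4.0]
finger_gap: 29.2
grip_force: 35.8
```

Run:
```python
from h import *
s=snapshot("scene"); u=px(s,[634,-308,120]).astype(int); print(sense()["tool_pos"],sense()["finger_gap"],u)
cv2.imwrite("pics/c8.png",cv2.resize(s["color"][u[1]-60:u[1]+70,u[0]-60:u[0]+70,::-1],None,fx=4,fy=4))
```

```text
[ 633.29203412 -306.66510055  206.65256184] 29.369642084339752 [144 179]
```

View pics/c8.png

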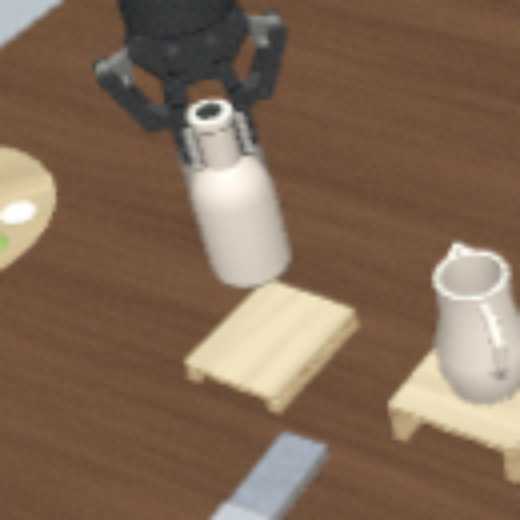

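The bottle is held above riser d (crop 270,340). It looks leaning, so I'll check whether that is only perspective.

Run:
```python
from h import *
s=snapshot("scene")
for z in (100,178,240,250): print(z,((px(s,[633.5,-306.6,z])-[84,119])*4).round())
```

```text
100 [250. 262.]
178 [228. 185.]
240 [209. 118.]
250 [206. 107.]
```

That matches an upright bottle, so the lean is perspective. Lowering it.

Call:
play_rows --increments '[[-0.9, [-0.5, 0.5, 15], 0], [-0.9, [0, 0, 20], 0], [-0.9, [0, 0, 20], 0], [-0.9, [0, 0, 12], 0], [-0.9, [0, 0, 6], 0], [-0.9, [0, 0, 2], 0], [-0.9, [0, 0, 1], 0], [-0.9, [0, 0, 0.5], 0], [-0.9, [0, 0, 0.5], 0], [-0.9, [0, 0, 0], 0], [-0.9, [0, 0, 0], 0]]'

```text
time: 30.85
tool_pos: [633.9, -308.1, 130.2]
tcp_rot: [179.9, -0.0, 51.5]
ft_force: [0.3, 0.3, -3.2]
finger_gap: 29.4
grip_force: 35.8
```

Call:
play_rows --increments '[[-0.9, [0, 0, 0.7], 0], [-0.9, [0, 0, 0.5], 0], [-0.9, [0, 0, 0.5], 0], [-0.9, [0, 0, 0.5], 0], [-0.9, [0, 0, 0], 0], [-0.9, [0, 0, 0], 0]]'

```text
time: 31.35
tool_pos: [633.4, -307.8, 126.9]
tcp_rot: [-180.0, 0.0, 51.5]
ft_force: [-1.1, -0.3, -3.3]
finger_gap: 29.1
grip_force: 35.8
```

Call:
play_rows --increments '[[-0.9, [0, 0, 0.5], 0], [-0.9, [0, 0, 0.3], 0], [-0.9, [0, 0, 0], 0], [-0.9, [0, 0, 0], 0], [-0.9, [0, 0, 0], 0]]'

```text
time: 31.77
tool_pos: [633.7, -308.0, 126.7]
tcp_rot: [180.0, -0.0, 51.5]
ft_force: [-0.2, -0.0, -0.1]
finger_gap: 28.8
grip_force: 35.3
```

Call:
play_rows --increments '[[-0.9, [0, 0, 0.3], 0], [-0.3, [0, 0, 0], 0], [-0.1, [0, 0, 0], 0], [0.2, [0, 0, 0], 0], [0.6, [0, 0, 0], 0], [1, [0, 0, 0], 0], [1, [0, 0, 0], 0], [1, [0, 0, 0], 0], [1, [0, 0, 0], 0], [1, [0, 0, 0], 0], [1, [0, 0, 0], 0], [1, [0, 0, -5], 0]]'

```text
time: 32.77
tool_pos: [632.8, -307.5, 129.8]
tcp_rot: [-179.9, 0.0, 51.5]
ft_force: [0.3, -0.2, -0.4]
finger_gap: 85.5
grip_force: 0.0
```

Call:
play_rows --increments '[[1, [0, 0, -15], 0], [1, [0, 0, -30], 0], [1, [0, 0, -30], 0], [1, [0, 0, -25], 0], [1, [0, 0, -10], 0], [1, [0, 0, 0], 0], [1, [0, 0, 0], 0], [1, [0, 0, 0], 0]]'

```text
time: 33.43
tool_pos: [632.7, -307.4, 238.8]
tcp_rot: [-179.8, 0.0, 51.5]
ft_force: [0.2, -0.1, -0.8]
finger_gap: 85.2
grip_force: 0.0
```

Run:
```python
from h import *
print(sense()["tool_pos"])
s=snapshot("scene"); 
cv2.imwrite("pics/c9.png",cv2.resize(s["color"][:,:,::-1],(800,600)))
t=snapshot("top")
for q in "bottle_mid jug_mid caddy_mid cup_mid paint_jar brush_washer".split():
  for n,v in (("s",s),("t",t)):
    for r in pinpoint(q,v)[:1]: print(q,n,round(r["p"],2),W(v,r["xyz"]).round(1))
```

```text
[ 632.70296118 -307.42263661  238.82562344]
bottle_mid s 0.66 [ 623.  -108.6   39.5]
bottle_mid t 0.74 [ 621.5 -113.3   44. ]
jug_mid s 0.61 [ 619.4 -106.3   90.5]
jug_mid t 0.98 [ 625.8 -112.9   95.7]
caddy_mid s 0.66 [ 621.5 -107.8   92.7]
caddy_mid t 0.8 [600.7 314.8  93.8]
cup_mid s 0.63 [607.4  92.3 101.5]
cup_mid t 0.57 [606.8  93.7 108.8]
paint_jar s 0.76 [470.2 454.7  -2.9]
paint_jar t 0.59 [474.9 453.5   1.5]
brush_washer s 0.83 [ 472.5 -471.3   -2.4]
brush_washer t 0.76 [ 475.4 -475.7    0.5]
```

View pics/c9.png

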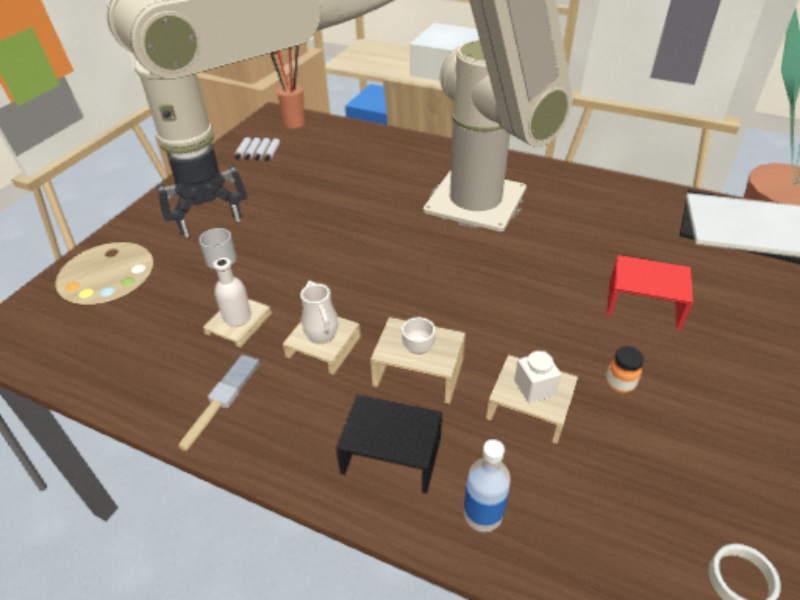

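All four pieces stand upright in the middle of their risers: bottle (235,300), jug (320,315), cup (418,335) and caddy (538,375). The paint jar and brush tin have not moved, and the gripper is clear. Handing in.

```bash
python3 -c "
from bench import *
print(hand_in())"
```

```text
the job is handed in; nothing more can be done
None
```

The job is handed in: the cup is on riser a, the caddy on b, the jug on c and the bottle on d, all upright and centred within a few millimetres, with the paint jar and brush tin where they were, at about 34 s of the 109 s allowed.

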